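Key the drive shaft into its hub on the assembly jig

ROBOT

A 7-joint arm with a two-finger parallel gripper is mounted at the origin on the work surface. World frame = base frame: x ahead of the robot, y to its left, z up, the work surface at z = 0. Lengths are in m, angles in rad, forces in N, time in s.
With the tool pointing down it reaches from about 0.4 to 0.85 m from the base axis. Payload 4.5 kg.
Tool frame: the origin (TCP) lies on the mounting face of the last link; the fingertips stand 166 mm ahead of it and the grasp point (between the pads) lies 147 mm ahead of it; z points along the fingers, y is the line along which they close (so a half turn about z gives the same grasp; the last joint's range is limited). The gripper opens to 88 mm and grips with 3 to 60 N. Pads are 18 mm wide; open, the fingers measure 123 mm over their backs; the gripper's body (75 mm by 187 mm) begins 45 mm behind the grasp point.
Start: joints at [1.253, 0.689, -0.195, 1.565, 0.157, 0.902, -0.215], TCP at [0.215, -0.587, 0.405] pointing down, gripper open.
Joint ranges: [-3.01, 3.01], [-0.46, 2.08], [-1.47, 1.51], [0.13, 2.56], [-1, 4.14], [0.04, 2.09], [-2.66, 2.66]. Speed limits (rad/s): [2.57, 2.57, 3.14, 3.14, 3.14, 3.14, 3.14].

INTERFACE

Orientations are given as a unit quaternion [x, y, z, w].
In Python, from plant import r, snapshot gives the robot as it stands. The module is installed in compiled form; this text tells all that it offers.
- The arm moves only by the tool move_arm, never from a script. Its argument "rows" is a list of rows, each a list of 5 numbers: the shift along the tool's x, y, z in m, then the turn about the tool's z in rad, then the finger opening in m, from 0 to 0.0881. In form: [[dx, dy, dz, spin, claw], ...]. A call has 1 to 10 rows; each row shifts and turns the commanded pose from where the row before left it, along the tool's axes as they then stand; what a row does not reach is not made up. A row lasts 1/12 s, in which the tool goes at most 41.7 mm and 7.16 degrees, less where a joint would pass 70% of its speed; a pose out of reach is approached as far as the arm can. A call with a gripper value outside its range is refused whole. The fingers move at their own pace and stop on an object; "newtons" is the grip in N (left out, the last holds). Time passes only in rows, so rows that do not move let the fingers close. It gives the time, the measured TCP pose, the force, the opening and the grip force at its end, in the units of the state.
- r.get_state(): the state, without advancing time (a new reading comes with each control period).
- snapshot(name): name is "side" or "top"; returns a dict with "color" (384x512x3 uint8, red, green, blue), "depth" (384x512 float32, m along the optical axis (not along the pixel's ray), 0 where there is no reading), "mtx" (3x3 intrinsics, pixels), "eye" and "orientation" of the camera in the world. Camera axes: x right, y up, looking along -z (the intrinsics and any distortion apply to the point x, -y, -z); pixel columns grow to the right and rows downward; lengths in m; the calibration is good to about 2 mm. A picture is of the moment at which its call begins.
- r.finish_job(): hands the job in; it is judged then, once.
The state is a dict: "clock": time; "q": joint angles; "qd": joint speeds; "joint_torque": joint torques, N m; "tool_pos": TCP position; "eef_rot": TCP orientation; "contact_force": force on the tool from outside, world axes, zero at the start; "moment": the same for the moment, N m; "opening": opening from 0.0 (shut) to 1.0 (fully open); "finger_force": force on a finger pad.
Only numpy, scipy, OpenCV 4.12 (cv2) and the standard library are available. Lean on these libraries where they do the work, as an engineer would, in place of code of your own. Each camera call takes 0.05 s, during which the arm holds its last target. There are 200 camera calls.

TASK

Assemble a sewing machine's drive coupling: set the loose grey metal hub, flange down, into the square pocket of the jig, then swing the red locking lever fully shut over the flange. Then take the keyed shaft from its wooden holder and push it into the hub, turning it until the key slips into the keyway, and keep pushing against the jig's spring until the collar lies flush on the hub; finish while still gripping the shaft and holding it pressed home. Do not shift the thread cones or the spray can.

Things in the scene. Friction and masses are not known exactly. Their poses are not given: they have to be found in the camera images.
- hub_boss (a point): The loose grey metal hub: square flange 64 x 64 x 12 mm below an octagonal boss 42 mm across flats, 36 mm tall (48 mm in all, about 0.26 kg). This point is on its axis 32 mm above its underside, 16 mm below its top: the height to grip the boss. z up; flats of the boss face +-x and +-y, along the flange's sides.
- hub_base (a point): Centre of the hub's underside; axes as hub_boss.
- hub_face (a point): Centre of the hub's top face, 48 mm above hub_base, same axes. The bore, 22 mm in diameter, goes right through; on its +x side a keyway 8 mm wide, reaching 15 mm from the axis, runs the full height. A small red mark on the top face lies just outside the keyway.
- jig_pocket (a point): Centre of the floor of the fixed jig's pocket, 20 mm above the table (dark steel base 125 x 135 x 20 mm); x, y along the pocket's sides, z up. Blue walls 8 mm high, 8 mm thick, lips sloped; 66 mm square inside, 1 mm to spare round the hub's flange; any quarter turn of the hub fits. A brass spring plunger stands at its centre and enters the hub's bore.
- plunger (a joint): Spring plunger in the pocket, 16 mm in diameter. 0 = up, its top 14 mm above the pocket floor; grows as it is pressed down (m). Pushes up with 4 N at 0 and 9 N at 0.010, where the shaft presses it when fully home (stop at 0.012).
- lever (a joint): Red lever turning about a vertical axis beside the pocket (x +4, y +53 mm in the pocket's frame). 0 = fully shut (stop): arm over a corner of the flange, at -45 degrees in the pocket's frame. Grows as it opens, counter-clockwise from above, to 1.8 rad. About 1 N at the knob moves it; it stays where left. Arm 14 mm wide, 6 thick, underside 14 mm above the pocket floor.
- lever_knob (a point): Middle of the lever's upright round red knob, 14 mm in diameter, 32 mm tall (16 mm above and below this point), on the arm 66 mm from the hinge axis. The knob does not turn on the arm.
- lever_hinge (a point): Point on the lever's vertical hinge axis, at the height of lever_knob.
- shaft_grip (a point): Centre of the keyed shaft's black flat-sided grip head, 46 mm along x, 16 mm along y, 44 mm tall (22 above and below). z up along the shaft; +x points to the key (red mark on top at that end). Shaft about 0.2 kg, tip 70 mm below this point. Fully home this point is 26 mm above the hub's top face. It stands in the hole of a fixed wooden block 70 x 70 x 52 mm.
- shaft_collar (a point): Centre of the underside of the shaft's collar (38 mm in diameter, 4 mm thick), 26 mm below shaft_grip, same axes; in the block it rests on top. Below it: 44 mm of shaft, 20 mm in diameter. The brass key, 6 mm wide, reaches 14 mm from the axis; it begins 10 mm above the tip (so the tip enters the bore 10 mm before the key meets the hub's face) and runs up to the collar.
- cone_red_mid (a point): Bystander: cone of red thread, 60 mm in diameter, 87 mm tall, standing; point on its axis 40 mm above its foot.
- cone_black_mid (a point): Bystander: cone of black thread, same size.
- spray_mid (a point): Bystander: dark grey spray can, 52 mm in diameter, 150 mm tall, standing; point half-way up.
Not all that is in view belongs to the job. Leave any blue look-alike of the part that bears hub_boss alone.

How it is judged:
By the outcome, as a careful person would: the job done as asked, in the order asked, and still so for the second after the job is handed in, while the arm keeps its last pose, push and grip.
It also fails if it takes over 59 s, if anything falls off the work surface, if the arm or the gripper's body presses on something with over 40 N, if the wrist force passes 120 N, or if a joint passes its speed limit or range.

## Working session

There is one attempt and no reset: what is moved stays moved. The work goes in short steps, Python scripts to look and compute and a tool call to move; the robot and the scene stay as the last step left them, time stands still between calls to the robot, and variables do not carry over. Pictures are saved under pics/ and viewed, at most 10 in all, crops included, and the job is handed in when it is done.

Besides the shell and the picture viewer there is one more tool, called after "Call:" in YAML: its name, and indented under it one key for each argument. move_arm: Moves the arm, as the interface text tells. Its arguments: {"type":"object","properties":{"rows":{"type":"array"},"newtons":{"type":"number"}},"required":["rows"]}

```bash
mkdir -p pics; cat > h.py <<'E'
import numpy as np,cv2
from plant import r,snapshot
from scipy.spatial.transform import Rotation as R
def snap(n,f):
    s=snapshot(n); np.savez(f,**{k:np.array(v) for k,v in s.items()}); return s
def load(f): return dict(np.load(f))
def camR(s):
    o=np.array(s['orientation'],float); return o if o.shape==(3,3) else R.from_quat(o).as_matrix()
def pt(s,u,v,z=None):
    K=s['mtx'];ray=np.array([(u-K[0,2])/K[0,0],-(v-K[1,2])/K[1,1],-1.]);w=camR(s)@ray
    e=np.array(s['eye'])
    if z is None:
        d=s['depth'][int(round(v)),int(round(u))]; return e+w*d
    return e+w*(z-e[2])/w[2]
def cloud(s):
    K=s['mtx'];v,u=np.mgrid[0:384,0:512];d=s['depth']
    c=np.stack([(u-K[0,2])/K[0,0]*d,-(v-K[1,2])/K[1,1]*d,-d],-1)
    return c@camR(s).T+np.array(s['eye'])
def crop(s,f,u0,v0,u1,v1,k):
    cv2.imwrite(f,cv2.resize(s['color'][v0:v1,u0:u1,::-1],None,fx=k,fy=k,interpolation=cv2.INTER_CUBIC))
E
python3 - <<'E'
from h import *
a=snap('top','t0.npz');b=snap('side','s0.npz')
for s in(a,b):print({k:s[k] for k in s if k not in('color','depth')})
cv2.imwrite('pics/t0.png',cv2.resize(a['color'][:,:,::-1],(800,600)))
cv2.imwrite('pics/s0.png',cv2.resize(b['color'][:,:,::-1],(800,600)))
print(r.get_state())
E
```

```text
{'mtx': array([[461.97940337,   0.        , 252.70403491],
       [  0.        , 461.97940337, 192.2909982 ],
       [  0.        ,   0.        ,   1.        ]]), 'eye': array([ 0.42055741, -0.05713832,  1.32013141]), 'orientation': array([ 0.03819332, -0.04983401, -0.69784012,  0.71349633])}
{'mtx': array([[466.25484691,   0.        , 250.43488674],
       [  0.        , 466.25484691, 193.9388992 ],
       [  0.        ,   0.        ,   1.        ]]), 'eye': array([0.11508634, 0.68383561, 1.03475213]), 'orientation': array([-0.09852603,  0.34837679,  0.89853356, -0.24812028])}
{'clock': 0.1, 'q': array([ 1.25284504,  0.68987832, -0.1945281 ,  1.56625241,  0.1573    ,
        0.90249298, -0.21511662]), 'qd': array([-0.0018427 , -0.00320836,  0.00022073, -0.00339122,  0.00180062,
        0.00011025, -0.00054632]), 'joint_torque': array([-3.57663448e-03, -5.28500962e+01, -1.27127722e+00, -1.53837740e+01,
       -5.24786662e-02,  2.10227081e-03,  7.93014124e-05]), 'tool_pos': array([ 0.2152166 , -0.58645648,  0.40400051]), 'eef_rot': array([ 9.84567476e-01,  1.75003464e-01, -2.00553154e-04, -7.94989631e-04]), 'contact_force': array([-0.02966776,  0.31619125, -0.40372178]), 'moment': array([-0.05968828,  0.01474179, -0.03694453]), 'finger_force': 0.0, 'opening': 0.9992411434256926}
```

View pics/t0.png

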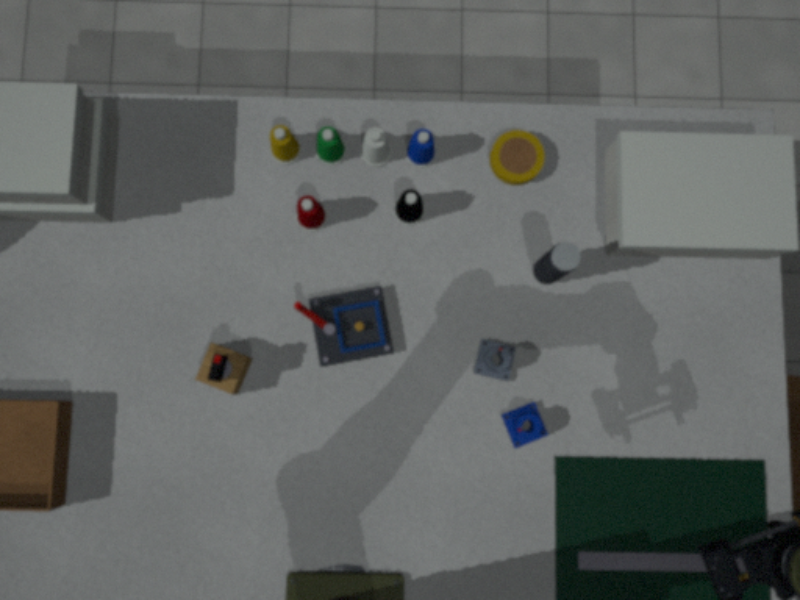

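View pics/s0.png

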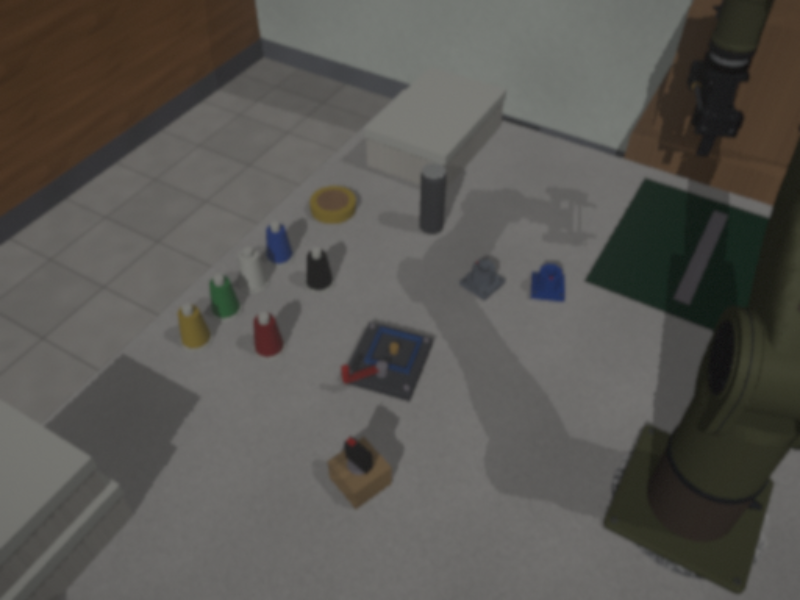

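The top view shows the grey hub at (495,360) and its blue look-alike at (524,425), both in 800-px coordinates. The jig is at (352,326) with the open lever's knob at about (300,306), and the shaft is at (218,367). The only thing that could pass for the hub is the blue one, so I choose the grey. Next I check it in a close crop.

```bash
python3 - <<'E'
from h import *
a=load('t0.npz')
def c(s,u,v,w=33,k=6):return cv2.resize(s['color'][v-w:v+w,u-w:u+w,::-1],(w*2*k,w*2*k),interpolation=cv2.INTER_CUBIC)
m=np.vstack([np.hstack([c(a,316,230,22,9),c(a,140,235,22,9)])])
m=cv2.convertScaleAbs(m,alpha=1.6)
cv2.imwrite('pics/m0.png',m)
cv2.imwrite('pics/m1.png',cv2.convertScaleAbs(c(a,222,208,32,9),alpha=1.6))
P=cloud(a)
def box(u,v,w,lo,hi):
    q=P[v-w:v+w,u-w:u+w].reshape(-1,3);return q[(q[:,2]>lo)&(q[:,2]<hi)]
for n,(u,v,w,lo,hi) in dict(hubtop=(317,228,18,.035,.06),flange=(317,230,20,.005,.02),hub=(317,230,20,.006,.06),table=(270,260,10,-1,1),block=(143,236,22,.04,.06),blk2=(143,236,22,.03,.062),grip=(140,235,18,.075,.2),jigbase=(225,209,35,.012,.024),walls=(228,209,28,.025,.032),lever=(203,203,22,.036,.2),can=(356,168,22,.1,.2)).items():
    q=box(u,v,w,lo,hi)
    if len(q)<3: print(n,len(q));continue
    rc=cv2.minAreaRect((q[:,:2]*1000).astype(np.float32))
    print(n,len(q),'med',np.median(q,0).round(4),'rect',np.round(rc[0],1),np.round(rc[1],1),round(rc[2],1),'z',np.percentile(q[:,2],[5,95]).round(4))
E
```

```text
hubtop 155 med [ 0.48   -0.2585  0.0472] rect [ 480.9 -259.3] [42.5 41.2] 77.9 z [0.0417 0.0516]
flange 334 med [ 0.4783 -0.2529  0.0118] rect [ 478.1 -260.8] [111.7  96.7] 90.0 z [0.0057 0.0162]
hub 491 med [ 0.4795 -0.2554  0.0143] rect [ 479.1 -259.8] [110.8  78.8] 87.6 z [0.0077 0.0498]
table 400 med [ 3.955e-01 -1.287e-01 -1.000e-04] rect [ 395.6 -128.9] [53.6 54.6] 0.9 z [-0.0047  0.0043]
block 521 med [0.4532 0.2159 0.052 ] rect [454.3 225.3] [72.1 69.8] 69.7 z [0.0464 0.0573]
blk2 547 med [0.4529 0.2152 0.0519] rect [454.3 225.3] [72.2 69.9] 69.7 z [0.0438 0.0575]
grip 140 med [0.4537 0.2226 0.0983] rect [454.1 224.6] [16.3 45.8] 77.4 z [0.0794 0.1035]
jigbase 1607 med [0.5355 0.0026 0.0198] rect [536.6   3.4] [125.  134.7] 11.8 z [0.0155 0.0233]
walls 272 med [ 0.5332 -0.0123  0.0275] rect [535.1   3.1] [116.9 121.2] 13.6 z [0.0253 0.0313]
lever 150 med [0.5452 0.0664 0.041 ] rect [544.7  67. ] [81.5 17.5] 56.3 z [0.0372 0.0721]
can 386 med [ 0.6445 -0.3502  0.1481] rect [ 647.  -353.4] [49.4 49.7] 80.7 z [0.1096 0.1533]
```

View pics/m0.png

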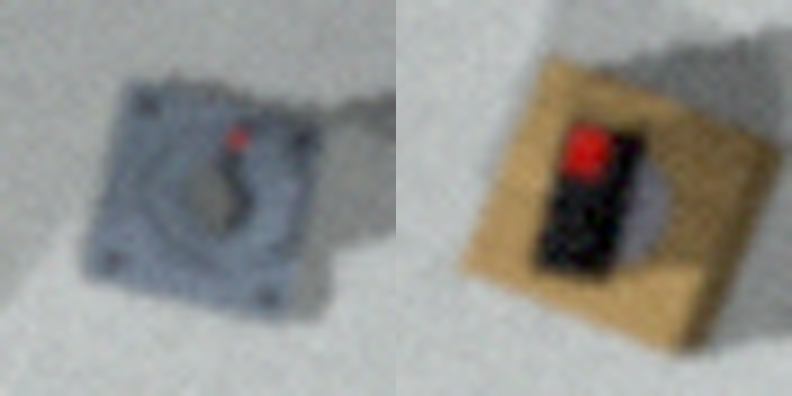

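View pics/m1.png

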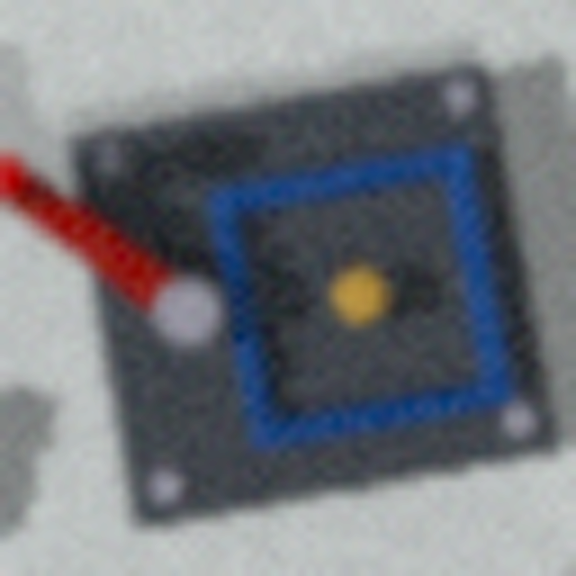

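The crops show the grey hub with its red mark at crop (237,138) and bore at about (212,197). The shaft head is black with its red end at (586,150). The pocket's outer wall corners are (208,190), (468,148), (512,398) and (258,445), the plunger is at (360,295), and the lever hinge is at (187,312) with its arm running up-left.

```bash
python3 - <<'E'
from h import *
a=load('t0.npz')
P=lambda l,u,v,w,z:np.array([pt(a,u-w+(x+.5)/9-.5,v-w+(y+.5)/9-.5,z) for x,y in l])
def yaw4(q): # edge dirs
    d=np.roll(q,-1,0)-q; return (np.degrees(np.arctan2(d[:,1],d[:,0]))).round(1),np.linalg.norm(d[:,:2],axis=1).round(4)
fl=P([(128,85),(322,128),(297,318),(90,272)],316,230,22,.012);print('flange',fl.mean(0),yaw4(fl))
mk=P([(237,138),(212,197)],316,230,22,.048);print('mark,bore',mk,np.degrees(np.arctan2(*(mk[0]-mk[1])[[1,0]])))
g=P([(570-396,120),(647-396,133),(610-396,277),(535-396,268)],140,235,22,.1);print('grip',g.mean(0),yaw4(g))
rm=P([(586-396,150)],140,235,22,.1);print('redend',rm,np.degrees(np.arctan2(*(rm[0]-g.mean(0))[[1,0]])))
w=P([(208,190),(468,148),(512,398),(258,445)],222,208,32,.028);print('walls',w.mean(0),yaw4(w))
pl=P([(360,295)],222,208,32,.034);print('plunger',pl)
hi=P([(187,312)],222,208,32,.042);print('hinge',hi)
for th in (0,90,180,-90):
    t=np.radians(th+9);c=np.array([.535,.003]);print(th,c+[4e-3*np.cos(t)-.053*np.sin(t),4e-3*np.sin(t)+.053*np.cos(t)])
C=cloud(a);q=C[170:235,180:235].reshape(-1,3);q=q[q[:,2]>.055];print('knob top',len(q),q.mean(0),np.median(q[:,2]))
b=load('s0.npz');C=cloud(b)
# side view: hub, jig walls, grip, knob 
def rect(n,c,rad,lo,hi):
    q=C.reshape(-1,3);q=q[(np.hypot(q[:,0]-c[0],q[:,1]-c[1])<rad)&(q[:,2]>lo)&(q[:,2]<hi)]
    if len(q)>3:rc=cv2.minAreaRect((q[:,:2]*1000).astype(np.float32));print(n,len(q),q.mean(0).round(4),rc,np.percentile(q[:,2],[5,50,95]).round(3))
rect('hubtop',(.48,-.259),.05,.04,.06);rect('grip',(.454,.225),.05,.075,.13);rect('knob',(.57,.1),.045,.05,.1);rect('block',(.454,.225),.06,.042,.06);rect('jigbase',(.536,.003),.1,.014,.026)
E
```

```text
flange [ 0.48170868 -0.26078667  0.012     ] (array([-101.2,  172.5,   78.7,  -11.1]), array([0.0626, 0.0603, 0.0664, 0.0602]))
mark,bore [[ 0.49932767 -0.26363256  0.048     ]
 [ 0.48110486 -0.25601522  0.048     ]] -22.685471120397082
grip [0.45465572 0.21946498 0.1       ] (array([-98.3, 168.4,  84.4, -10.4]), array([0.0228, 0.0428, 0.0219, 0.0438]))
redend [[0.46894765 0.22152014 0.1       ]] 8.182968586996518
walls [ 0.53584293 -0.01327055  0.028     ] (array([ -79.4, -168.7,  101.8,   12.8]), array([0.0823, 0.0795, 0.0801, 0.0812]))
plunger [[ 0.53522153 -0.01298982  0.034     ]]
hinge [[0.52805209 0.03979694 0.042     ]]
0 [0.53065973 0.05597322]
90 [ 0.48202678 -0.00134027]
180 [ 0.53934027 -0.04997322]
-90 [0.58797322 0.00734027]
knob top 33 [0.53008102 0.05703658 0.37272246] 0.07203353890943909
hubtop 129 [ 0.4799 -0.2593  0.0475] ((479.7010803222656, -260.69061279296875), (42.39052963256836, 44.618736267089844), 38.8892707824707) [0.042 0.048 0.053]
grip 214 [0.4512 0.2271 0.0946] ((453.38922119140625, 224.81324768066406), (17.722951889038086, 46.96196746826172), 81.50582885742188) [0.078 0.099 0.103]
knob 46 [0.5637 0.0948 0.0649] ((564.5743408203125, 93.79698181152344), (13.208537101745605, 12.719512939453125), 34.12603759765625) [0.051 0.066 0.074]
block 619 [0.449  0.2317 0.0521] ((453.1650085449219, 224.09536743164062), (71.40962982177734, 73.1736831665039), 68.72537231445312) [0.046 0.052 0.057]
jigbase 1343 [0.53   0.0048 0.0209] ((536.173828125, 2.68377685546875), (125.80034637451172, 141.957275390625), 11.788020133972168) [0.017 0.021 0.025]
```

Measurements agree with the stated sizes:

| Item | x, y (m) | Yaw | Check |
|---|---|---|---|
| Hub | (0.4805, -0.260) | -11° | |
| Pocket | (0.5357, -0.0132) | 11.7° | Predicts the hinge at (0.529, 0.039), which matches |
| Knob | (0.5646, 0.0938) | | 65 mm from the hinge |
| Shaft | (0.4538, 0.2247) | about -11° | |

I add a planner helper next.

```bash
cat >> h.py <<'E'
def phi(s=None):
    s=s or r.get_state();X=R.from_quat(s['eef_rot']).as_matrix()[:,0];return np.degrees(np.arctan2(X[1],X[0]))
def plan(x,y,zg,ph,n,claw,s=None):
    s=s or r.get_state();p=np.array(s['tool_pos']);f=np.radians(phi(s));d=np.array([x,y,zg+.147])-p
    df=(np.radians(ph)-f+np.pi)%(2*np.pi)-np.pi
    k=d/n;out=[]
    for i in range(n):
        out.append([round(k[0]*np.cos(f)+k[1]*np.sin(f),4),round(k[0]*np.sin(f)-k[1]*np.cos(f),4),round(-k[2],4),round(-df/n,4),claw]);f+=df/n
    print(str(out).replace(' ',''),'d',d.round(4),'dphi',round(np.degrees(df),1),'clk',round(s['clock'],2),'q7',round(s['q'][6],2))
E
python3 -c "
from h import *
plan(.4805,-.26,.12,79,16,.08)"
```

```text
[[np.float64(0.0226),np.float64(-0.0134),np.float64(0.0086),np.float64(-0.0642),0.08],[np.float64(0.0234),np.float64(-0.012),np.float64(0.0086),np.float64(-0.0642),0.08],[np.float64(0.0241),np.float64(-0.0104),np.float64(0.0086),np.float64(-0.0642),0.08],[np.float64(0.0248),np.float64(-0.0089),np.float64(0.0086),np.float64(-0.0642),0.08],[np.float64(0.0253),np.float64(-0.0073),np.float64(0.0086),np.float64(-0.0642),0.08],[np.float64(0.0257),np.float64(-0.0056),np.float64(0.0086),np.float64(-0.0642),0.08],[np.float64(0.026),np.float64(-0.004),np.float64(0.0086),np.float64(-0.0642),0.08],[np.float64(0.0262),np.float64(-0.0023),np.float64(0.0086),np.float64(-0.0642),0.08],[np.float64(0.0263),np.float64(-0.0006),np.float64(0.0086),np.float64(-0.0642),0.08],[np.float64(0.0263),np.float64(0.0011),np.float64(0.0086),np.float64(-0.0642),0.08],[np.float64(0.0261),np.float64(0.0028),np.float64(0.0086),np.float64(-0.0642),0.08],[np.float64(0.0259),np.float64(0.0044),np.float64(0.0086),np.float64(-0.0642),0.08],[np.float64(0.0256),np.float64(0.0061),np.float64(0.0086),np.float64(-0.0642),0.08],[np.float64(0.0251),np.float64(0.0077),np.float64(0.0086),np.float64(-0.0642),0.08],[np.float64(0.0246),np.float64(0.0093),np.float64(0.0086),np.float64(-0.0642),0.08],[np.float64(0.0239),np.float64(0.0109),np.float64(0.0086),np.float64(-0.0642),0.08]] d [ 0.2653  0.3265 -0.137 ] dphi 58.8 clk 0.1 q7 -0.22
```

Call:
move_arm:
  rows:
    - [0.0226, -0.0134, 0.0086, -0.064, 0.08]
    - [0.0234, -0.012, 0.0086, -0.064, 0.08]
    - [0.0241, -0.0104, 0.0086, -0.064, 0.08]
    - [0.0248, -0.0089, 0.0086, -0.064, 0.08]
    - [0.0253, -0.0073, 0.0086, -0.064, 0.08]
    - [0.0257, -0.0056, 0.0086, -0.064, 0.08]
    - [0.026, -0.004, 0.0086, -0.064, 0.08]
    - [0.0262, -0.0023, 0.0086, -0.064, 0.08]

```text
clock: 0.77
tool_pos: [0.3486, -0.4224, 0.3353]
eef_rot: [0.908, 0.42, -0.0, -0.0]
contact_force: [-0.0, 0.1, 0.4]
opening: 0.906
finger_force: 0.0
```

Call:
move_arm:
  rows:
    - [0.0263, -0.0006, 0.0086, -0.064, 0.08]
    - [0.0263, 0.0011, 0.0086, -0.064, 0.08]
    - [0.0261, 0.0028, 0.0086, -0.064, 0.08]
    - [0.0259, 0.0044, 0.0086, -0.064, 0.08]
    - [0.0256, 0.0061, 0.0086, -0.064, 0.08]
    - [0.0251, 0.0077, 0.0086, -0.064, 0.08]
    - [0.0246, 0.0093, 0.0086, -0.064, 0.08]
    - [0.0239, 0.0109, 0.0086, -0.064, 0.08]
    - [0, 0, 0, 0, 0.08]

```text
clock: 1.52
tool_pos: [0.4847, -0.255, 0.2658]
eef_rot: [0.769, 0.639, 0.003, -0.001]
contact_force: [0.4, 0.5, 0.7]
opening: 0.907
finger_force: 0.0
```

```bash
sed -i "s/print(str(out).replace(' ','')/print(str([[float(c) for c in o] for o in out]).replace(' ','')/" h.py; python3 -c "
from h import *
s=r.get_state();print(s['tool_pos'],phi(s),s['q'].round(2))
plan(.4805,-.26,.034,79,3,.08)
a=snap('side','s1.npz');crop(a,'pics/s1.png',230,90,400,218,4)"
```

```text
[ 0.48471739 -0.2549511   0.26584962] 79.45229165438228 [ 0.59  0.81 -0.31  1.91  0.48  0.49 -0.24]
[[-0.0019,-0.0011,0.0283,0.0026,0.08],[-0.0019,-0.0011,0.0283,0.0026,0.08],[-0.0019,-0.0011,0.0283,0.0026,0.08]] d [-0.0042 -0.005  -0.0848] dphi -0.5 clk 1.52 q7 -0.24
```

View pics/s1.png

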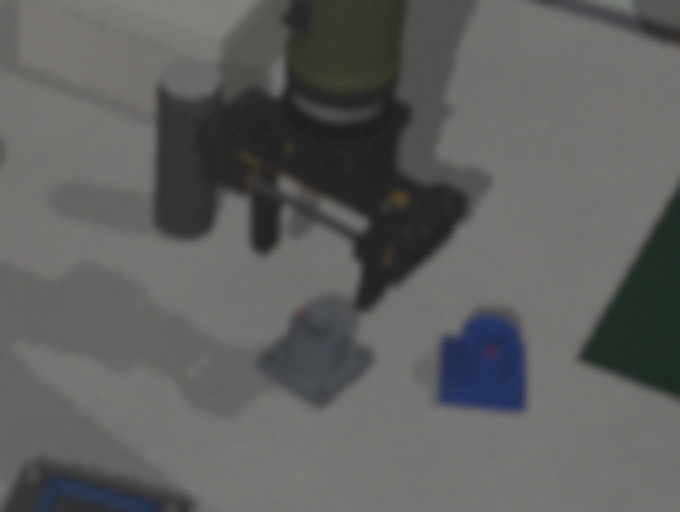

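The side crop shows the gripper above the grey hub (315,350) and clear of the can. I descend, then grip.

Call:
move_arm:
  rows:
    - [-0.0019, -0.0011, 0.02, 0.003, 0.08]
    - [-0.0019, -0.0011, 0.02, 0.003, 0.08]
    - [-0.0019, -0.0011, 0.015, 0.003, 0.08]
    - [0, 0, 0.01, 0, 0.08]
    - [0, 0, 0, 0, 0.08]
    - [0, 0, 0, 0, 0.08]

```text
clock: 2.07
tool_pos: [0.4766, -0.266, 0.2021]
eef_rot: [0.776, 0.631, -0.0, -0.0]
contact_force: [-0.5, 0.3, 0.4]
opening: 0.906
finger_force: 0.0
```

```bash
python3 -c "
from h import *
s=r.get_state();print(s['tool_pos'],phi(s))
plan(.4805,-.26,.034,79,1,.08)"
```

```text
[ 0.47657157 -0.26597701  0.20205484] 78.26385110686836
[[0.0067,0.0026,0.0211,-0.0128,0.08]] d [ 0.0039  0.006  -0.0211] dphi 0.7 clk 2.07 q7 -0.29
```

Call:
move_arm:
  rows:
    - [0.0067, 0.0026, 0.01, -0.013, 0.08]
    - [0, 0, 0.011, 0, 0.08]
    - [0, 0, 0, 0, 0.08]
    - [0, 0, 0, 0, 0.03]
    - [0, 0, 0, 0, 0.03]
    - [0, 0, 0, 0, 0.03]
    - [0, 0, 0, 0, 0.03]
    - [0, 0, 0, 0, 0.03]
  newtons: 30

```text
clock: 2.73
tool_pos: [0.4808, -0.2597, 0.1814]
eef_rot: [0.771, 0.636, 0.0, 0.0]
contact_force: [0.4, -0.1, -0.7]
opening: 0.549
finger_force: 0.0
```

```bash
python3 -c "
from h import *
s=r.get_state();print(s['tool_pos'],phi(s),s['contact_force'],s['opening']*.0881,s['finger_force'])"
```

```text
[ 0.48075168 -0.2597257   0.18140016] 79.04056937063459 [ 0.35630043 -0.14893139 -0.66968457] 0.04839322610656997 0.0
```

Call:
move_arm:
  rows:
    - [0, 0, 0, 0, 0.03]
    - [0, 0, 0, 0, 0.03]
    - [0, 0, 0, 0, 0.03]
    - [0, 0, 0, 0, 0.03]

```text
clock: 3.07
tool_pos: [0.4807, -0.2597, 0.1813]
eef_rot: [0.771, 0.636, -0.0, 0.0]
contact_force: [-0.6, -0.3, 3.0]
opening: 0.476
finger_force: 29.9
```

Call:
move_arm:
  rows:
    - [0, 0, -0.01, 0, 0.03]
    - [0, 0, -0.02, 0, 0.03]
    - [0, 0, -0.025, 0, 0.03]
    - [0, 0, -0.025, 0, 0.03]
    - [0, 0, 0, 0, 0.03]
    - [0, 0, 0, 0, 0.03]
    - [0, 0, 0, 0, 0.03]

```text
clock: 3.65
tool_pos: [0.4802, -0.2595, 0.2606]
eef_rot: [0.771, 0.636, -0.0, -0.0]
contact_force: [-0.0, 0.4, -2.6]
opening: 0.475
finger_force: 29.9
```

```bash
python3 -c "
from h import *
s=r.get_state();print(s['tool_pos'],phi(s),s['contact_force'],s['opening']*.0881,s['finger_force'])
plan(.5357,-.0132,.115,101.7,10,.03)
a=snap('side','s2.npz');crop(a,'pics/s2.png',230,90,400,218,4)
"
```

```text
[ 0.48022646 -0.25953868  0.2606477 ] 79.0475732087328 [-0.04843493  0.35217465 -2.61613733] 0.04186023438727332 29.913378542096325
[[0.0252,0.0008,-0.0001,-0.0395,0.03],[0.0252,0.0018,-0.0001,-0.0395,0.03],[0.0251,0.0028,-0.0001,-0.0395,0.03],[0.025,0.0037,-0.0001,-0.0395,0.03],[0.0248,0.0047,-0.0001,-0.0395,0.03],[0.0246,0.0057,-0.0001,-0.0395,0.03],[0.0244,0.0067,-0.0001,-0.0395,0.03],[0.0241,0.0076,-0.0001,-0.0395,0.03],[0.0237,0.0086,-0.0001,-0.0395,0.03],[0.0234,0.0095,-0.0001,-0.0395,0.03]] d [0.0555 0.2463 0.0014] dphi 22.7 clk 3.65 q7 -0.25
```

View pics/s2.png

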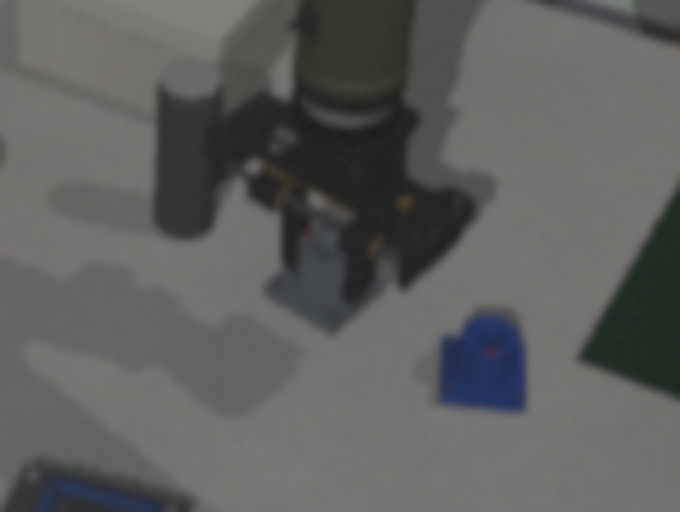

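The hub is held between the fingers at (320,265), with an opening of 41.9 mm and a load of 2.6 N. Next I carry it over the pocket.

Call:
move_arm:
  rows:
    - [0.0252, 0.0008, 0, -0.0395, 0.03]
    - [0.0252, 0.0018, 0, -0.0395, 0.03]
    - [0.0251, 0.0028, 0, -0.0395, 0.03]
    - [0.025, 0.0037, 0, -0.0395, 0.03]
    - [0.0248, 0.0047, 0, -0.0395, 0.03]
    - [0.0246, 0.0057, 0, -0.0395, 0.03]
    - [0.0244, 0.0067, 0, -0.0395, 0.03]
    - [0.0241, 0.0076, 0, -0.0395, 0.03]
    - [0.0237, 0.0086, 0, -0.0395, 0.03]
    - [0.0234, 0.0095, 0, -0.0395, 0.03]

```text
clock: 4.53
tool_pos: [0.5358, -0.0119, 0.2597]
eef_rot: [0.63, 0.776, -0.001, -0.001]
contact_force: [0.0, -1.3, -3.0]
opening: 0.469
finger_force: 29.9
```

Call:
move_arm:
  rows:
    - [0, 0, 0, 0, 0.03]
    - [0, 0, 0, 0, 0.03]
    - [0, 0, 0, 0, 0.03]
    - [0, 0, 0, 0, 0.03]

```text
clock: 4.87
tool_pos: [0.5357, -0.0146, 0.2603]
eef_rot: [0.632, 0.775, -0.001, -0.0]
contact_force: [0.5, 0.3, -1.8]
opening: 0.477
finger_force: 29.9
```

```bash
python3 -c "
from h import *
s=r.get_state();print(s['tool_pos'],phi(s),s['contact_force'])
plan(.5357,-.0132,.072,101.7,3,.03)
b=snap('side','s3.npz');a=snap('top','t3.npz')
C=cloud(b).reshape(-1,3);
for n,C in(('side',cloud(b).reshape(-1,3)),('top',cloud(a).reshape(-1,3))):
  for lo,hi in((.07,.1),(.092,.1)):
    q=C[(np.hypot(C[:,0]-.5357,C[:,1]+.0132)<.055)&(C[:,2]>lo)&(C[:,2]<hi)]
    if len(q)>5:print(n,lo,len(q),cv2.minAreaRect((q[:,:2]*1000).astype(np.float32)))
K=crop(b,'pics/s3.png',190,170,320,268,6)
"
```

```text
[ 0.53568663 -0.01456838  0.26030431] 101.57547910140909 [ 0.52375683  0.31365456 -1.83181214]
[[0.0004,0.0001,0.0138,-0.0007,0.03],[0.0004,0.0001,0.0138,-0.0007,0.03],[0.0004,0.0001,0.0138,-0.0007,0.03]] d [ 0.      0.0014 -0.0413] dphi 0.1 clk 4.87 q7 -0.38
side 0.07 254 ((535.9197387695312, -17.490570068359375), (65.99343872070312, 71.48113250732422), 10.870843887329102)
side 0.092 103 ((524.6705322265625, -2.2015380859375), (76.65680694580078, 44.979148864746094), 36.49501419067383)
```

View pics/s3.png

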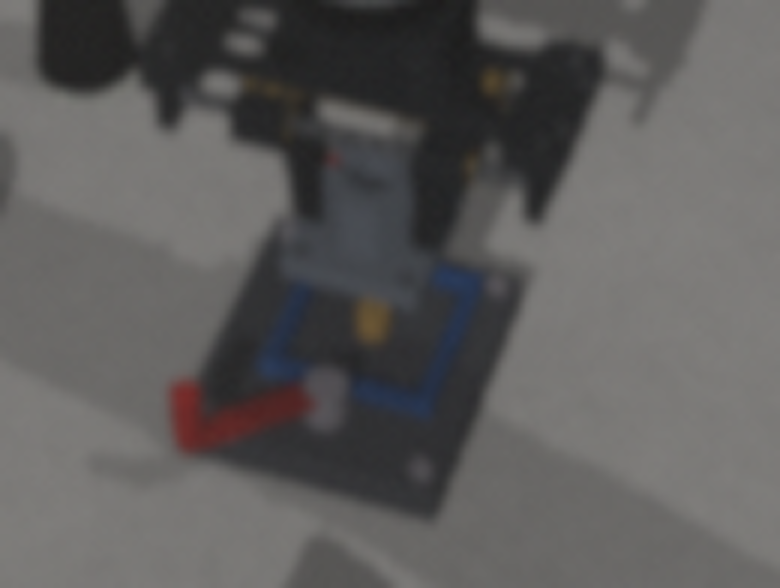

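The crop shows the hub over the pocket, level and aligned, with the plunger at (372,320) below it. I lower it slowly and watch the force.

Call:
move_arm:
  rows:
    - [0.0012, 0.0001, 0.015, -0.002, 0.03]
    - [0, 0, 0.015, 0, 0.03]
    - [0, 0, 0.013, 0, 0.03]
    - [0, 0, 0, 0, 0.03]
    - [0, 0, 0, 0, 0.03]
    - [0, 0, 0, 0, 0.03]

```text
clock: 5.47
tool_pos: [0.5363, -0.0124, 0.2186]
eef_rot: [0.631, 0.776, 0.0, 0.0]
contact_force: [-0.3, -0.5, -2.1]
opening: 0.474
finger_force: 29.9
```

Call:
move_arm:
  rows:
    - [0, 0, 0.003, 0, 0.03]
    - [0, 0, 0.003, 0, 0.03]
    - [0, 0, 0.002, 0, 0.03]
    - [0, 0, 0, 0, 0.03]
    - [0, 0, 0, 0, 0.03]

```text
clock: 5.88
tool_pos: [0.5361, -0.012, 0.2101]
eef_rot: [0.631, 0.776, -0.0, 0.0]
contact_force: [-0.5, -0.1, -2.9]
opening: 0.474
finger_force: 29.9
```

```bash
python3 -c "
from h import *
s=r.get_state();print(s['tool_pos'],phi(s),s['contact_force'],s['moment'])"
```

```text
[ 0.53606931 -0.01197792  0.21009003] 101.80700976740776 [-0.53631464 -0.05143744 -2.89238175] [-0.0361665  -0.07562934  0.02915269]
```

Call:
move_arm:
  rows:
    - [-0.001, 0, 0.002, 0, 0.03]
    - [0, 0, 0.002, 0, 0.03]
    - [0, 0, 0.002, 0, 0.03]
    - [0, 0, 0, 0, 0.03]
    - [0, 0, 0, 0, 0.03]

```text
clock: 6.3
tool_pos: [0.5359, -0.0133, 0.2057]
eef_rot: [0.631, 0.776, -0.0, 0.001]
contact_force: [-5.1, -1.1, 15.5]
opening: 0.473
finger_force: 30.0
```

Call:
move_arm:
  rows:
    - [0, -0.0012, 0, 0, 0.03]
    - [0, 0, 0, 0, 0.03]
    - [0, 0, 0.001, 0, 0.03]
    - [0, 0, 0, 0, 0.03]

```text
clock: 6.63
tool_pos: [0.535, -0.0133, 0.2033]
eef_rot: [0.631, 0.776, -0.0, 0.0]
contact_force: [0.1, -0.3, -2.7]
opening: 0.475
finger_force: 29.8
```

```bash
python3 -c "
from h import *
s=r.get_state();print(s['tool_pos'],phi(s),s['contact_force'],s['moment'])"
```

```text
[ 0.53495875 -0.01333539  0.20327828] 101.80466384132485 [ 0.11958007 -0.27388335 -2.71022044] [-0.0437037  -0.01130241  0.05517489]
```

It dropped in freely. Now I seat it on the floor.

Call:
move_arm:
  rows:
    - [0, 0, 0.0015, 0, 0.03]
    - [0, 0, 0.0015, 0, 0.03]
    - [0, 0, 0, 0, 0.03]
    - [0, 0, 0, 0, 0.03]

```text
clock: 6.97
tool_pos: [0.5352, -0.0131, 0.2006]
eef_rot: [0.631, 0.776, -0.0, 0.0]
contact_force: [-2.6, 0.1, 8.1]
opening: 0.476
finger_force: 29.9
```

Call:
move_arm:
  rows:
    - [0, 0, 0, 0, 0.07]
    - [0, 0, 0, 0, 0.07]
    - [0, 0, 0, 0, 0.07]
    - [0, 0, 0, 0, 0.07]
    - [0, 0, -0.02, 0, 0.07]
    - [0, 0, -0.03, 0, 0.07]
    - [0, 0, -0.03, 0, 0.07]
    - [0, 0, -0.03, 0, 0.03]
    - [0, 0, 0, 0, 0]
    - [0, 0, 0, 0, 0]

```text
clock: 7.8
tool_pos: [0.5356, -0.0133, 0.3114]
eef_rot: [0.631, 0.776, 0.001, 0.001]
contact_force: [0.1, 0.4, -0.4]
opening: 0.591
finger_force: 0.0
```

```bash
python3 -c "
from h import *
s=r.get_state();print(s['tool_pos'],phi(s),s['contact_force'],s['moment'])
a=snap('side','s4.npz');crop(a,'pics/s4.png',190,170,320,268,6)
for n,C in(('side',cloud(a).reshape(-1,3)),('top',cloud(snap('top','t4.npz')).reshape(-1,3))):
  q=C[(np.hypot(C[:,0]-.5352,C[:,1]+.0131)<.032)&(C[:,2]>.055)&(C[:,2]<.08)]
  if len(q)>5:print(n,len(q),np.median(q,0),cv2.minAreaRect((q[:,:2]*1000).astype(np.float32)))
  q=C[(np.hypot(C[:,0]-.5646,C[:,1]-.0938)<.02)&(C[:,2]>.05)&(C[:,2]<.08)]
  if len(q)>5:print(n,len(q),np.median(q,0),cv2.minAreaRect((q[:,:2]*1000).astype(np.float32)))
"
```

```text
[ 0.53564752 -0.01330185  0.31142117] 101.77349127302843 [ 0.13965374  0.40556374 -0.44143322] [ 0.03219945 -0.1235429  -0.01472058]
side 190 [ 0.53403275 -0.01228409  0.06755755] ((534.3604125976562, -12.71860122680664), (40.96484375, 42.76176071166992), 32.21517562866211)
side 45 [0.56293707 0.09598019 0.06766337] ((565.0025634765625, 93.4982681274414), (13.281551361083984, 13.822854995727539), 30.77772331237793)
top 26 [0.56562014 0.09386867 0.07029053] ((565.26416015625, 93.69676208496094), (12.37128734588623, 11.643946647644043), 0.7425128221511841)
```

View pics/s4.png

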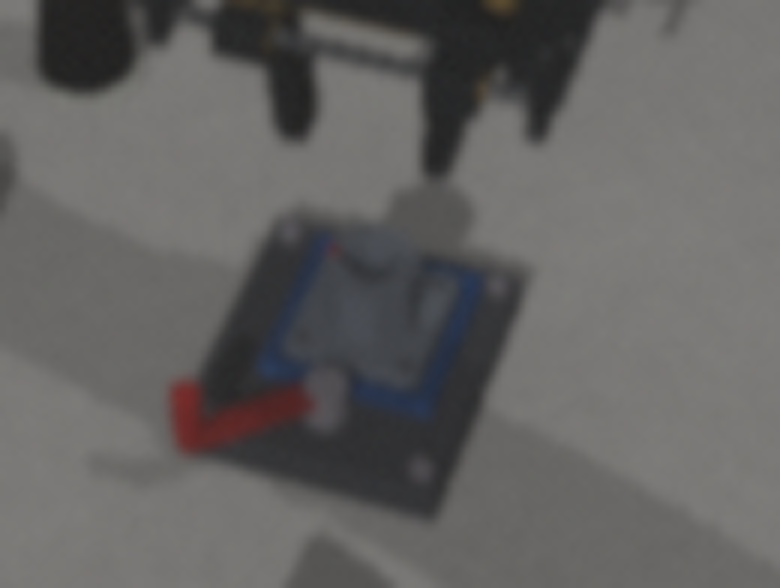

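The hub is seated: its top is at z ≈ 0.068 and the flange sits inside the walls. The knob is at (185,400) in the crop and the lever is still open. Next I move the closed fingers behind the knob.

```bash
python3 -c "
from h import *
plan(.5433,.1081,.13,146.4,8,0)"
```

```text
[[0.0147,0.0042,0.004,-0.0973,0.0],[0.0142,0.0056,0.004,-0.0973,0.0],[0.0136,0.0069,0.004,-0.0973,0.0],[0.0128,0.0082,0.004,-0.0973,0.0],[0.012,0.0094,0.004,-0.0973,0.0],[0.011,0.0105,0.004,-0.0973,0.0],[0.0099,0.0115,0.004,-0.0973,0.0],[0.0088,0.0125,0.004,-0.0973,0.0]] d [ 0.0086  0.1216 -0.0324] dphi 44.6 clk 7.9 q7 -0.34
```

Call:
move_arm:
  rows:
    - [0.0147, 0.0042, 0.004, -0.0973, 0]
    - [0.0142, 0.0056, 0.004, -0.0973, 0]
    - [0.0136, 0.0069, 0.004, -0.0973, 0]
    - [0.0128, 0.0082, 0.004, -0.0973, 0]
    - [0.012, 0.0094, 0.004, -0.0973, 0]
    - [0.011, 0.0105, 0.004, -0.0973, 0]
    - [0.0099, 0.0115, 0.004, -0.0973, 0]
    - [0.0088, 0.0125, 0.004, -0.0973, 0]
    - [0, 0, 0, 0, 0]
    - [0, 0, 0, 0, 0]

```text
clock: 8.73
tool_pos: [0.5431, 0.1087, 0.2766]
eef_rot: [0.289, 0.957, -0.001, -0.001]
contact_force: [0.1, -0.7, -0.5]
opening: 0.006
finger_force: 0.0
```

```bash
python3 -c "
from h import *
s=r.get_state();print(s['tool_pos'],phi(s),s['opening'])
plan(.5433,.1081,.064,146.4,3,0)"
```

```text
[0.54312199 0.10870223 0.27664166] 146.35532353713666 0.0056648587157507955
[[-0.0002,-0.0001,0.0219,-0.0003,0.0],[-0.0002,-0.0001,0.0219,-0.0003,0.0],[-0.0002,-0.0001,0.0219,-0.0003,0.0]] d [ 0.0002 -0.0006 -0.0656] dphi 0.0 clk 8.73 q7 0.03
```

Call:
move_arm:
  rows:
    - [0, 0, 0.022, 0, 0]
    - [0, 0, 0.022, 0, 0]
    - [0, 0, 0.0215, 0, 0]
    - [0, 0, 0, 0, 0]
    - [-0.005, 0, 0, 0, 0]
    - [-0.0045, 0, 0, 0, 0]
    - [0, 0, 0, 0, 0]
    - [0, 0, 0, 0, 0]

```text
clock: 9.4
tool_pos: [0.5524, 0.1025, 0.2137]
eef_rot: [0.29, 0.957, 0.0, 0.001]
contact_force: [0.5, -0.8, 0.4]
opening: 0.005
finger_force: 0.0
```

Call:
move_arm:
  rows:
    - [-0.0067, 0.0013, 0, 0.1, 0]
    - [-0.0067, 0.0013, 0, 0.1, 0]
    - [-0.0067, 0.0013, 0, 0.1, 0]
    - [-0.0067, 0.0013, 0, 0.1, 0]
    - [-0.0067, 0.0013, 0, 0.1, 0]
    - [-0.0067, 0.0013, 0, 0.1, 0]
    - [-0.0067, 0.0013, 0, 0.1, 0]
    - [-0.0067, 0.0013, 0, 0.1, 0]
    - [0, 0, 0, 0, 0]
    - [0, 0, 0, 0, 0]

```text
clock: 10.23
tool_pos: [0.5909, 0.067, 0.2133]
eef_rot: [0.638, 0.77, 0.0, 0.0]
contact_force: [-0.1, -0.1, -0.3]
opening: 0.003
finger_force: 0.0
```

```bash
python3 -c "
from h import *
s=r.get_state();f=np.radians(phi(s));p=s['tool_pos'][:2]-[.529,.0394];print(s['tool_pos'],phi(s),'x',p@[np.cos(f),np.sin(f)],'y',p@[np.sin(f),-np.cos(f)],s['contact_force'])"
```

```text
[0.59088019 0.06696227 0.21329044] 100.68151155723491 x 0.015615222500609583 y 0.06591662829287581 [-0.06187317 -0.07731925 -0.29826349]
```

Call:
move_arm:
  rows:
    - [-0.0067, 0.0013, 0, 0.1, 0]
    - [-0.0067, 0.0013, 0, 0.1, 0]
    - [-0.0067, 0.0013, 0, 0.1, 0]
    - [-0.0067, 0.0013, 0, 0.1, 0]
    - [-0.0067, 0.0013, 0, 0.1, 0]
    - [-0.0067, 0.0013, 0, 0.1, 0]
    - [-0.0067, 0.0013, 0, 0.1, 0]
    - [-0.0067, 0.0013, 0, 0.07, 0]
    - [0, 0, 0, 0, 0]
    - [0, 0, 0, 0, 0]

```text
clock: 11.07
tool_pos: [0.5924, 0.0153, 0.2131]
eef_rot: [0.88, 0.475, 0.001, -0.001]
contact_force: [-0.3, 2.9, 1.8]
opening: 0.004
finger_force: 1.2
```

```bash
python3 -c "
from h import *
s=r.get_state();f=np.radians(phi(s));p=s['tool_pos'][:2]-[.529,.0394];print(s['tool_pos'],phi(s),'x',p@[np.cos(f),np.sin(f)],'y',p@[np.sin(f),-np.cos(f)],s['contact_force'])
b=snap('side','s5.npz')
for C in(cloud(b).reshape(-1,3),cloud(snap('top','t5.npz')).reshape(-1,3)):
  q=C[(np.hypot(C[:,0]-.584,C[:,1]-.0034)<.02)&(C[:,2]>.045)&(C[:,2]<.08)]
  if len(q)>5:print(len(q),np.median(q,0),cv2.minAreaRect((q[:,:2]*1000).astype(np.float32)))"
```

```text
[0.5923669  0.01534717 0.21309036] 56.678172142054784 x 0.014711546042189352 y 0.06616247577020996 [-0.26692965  2.94159045  1.77108918]
```

Call:
move_arm:
  rows:
    - [-0.0015, 0, 0, 0, 0]
    - [-0.001, 0, 0, 0, 0]
    - [0, 0, 0, 0, 0]
    - [0, 0, 0, 0, 0]
    - [0, 0, 0, 0, 0]

```text
clock: 11.58
tool_pos: [0.5919, 0.0148, 0.2132]
eef_rot: [0.88, 0.475, 0.003, -0.001]
contact_force: [3.5, 6.0, 1.0]
opening: 0.003
finger_force: 3.6
```

The lever is at its stop: the force rose to 7 N with almost no travel. I back off, rise and go to the shaft.

Call:
move_arm:
  rows:
    - [0.006, 0, 0, 0, 0]
    - [0.006, 0, 0, 0, 0]
    - [0, 0, -0.02, 0, 0.02]
    - [0, 0, -0.03, 0, 0.04]
    - [0, 0, -0.03, 0, 0.05]
    - [0, 0, -0.02, 0, 0.05]
    - [0, 0, 0, 0, 0.05]

```text
clock: 12.17
tool_pos: [0.5987, 0.0214, 0.3167]
eef_rot: [0.881, 0.473, 0.003, 0.002]
contact_force: [1.3, 0.2, -0.1]
opening: 0.362
finger_force: 0.0
```

```bash
python3 -c "
from h import *
s=r.get_state();print(s['tool_pos'],s['q'].round(2))
b=snap('side','s6.npz');b2=snap('top','t6.npz')
P=[]
for a in (b,b2):
  C=cloud(a).reshape(-1,3)
  q=C[(np.hypot(C[:,0]-.584,C[:,1]-.0034)<.025)&(C[:,2]>.05)&(C[:,2]<.08)]
  if len(q)>5:print(len(q),np.median(q,0),cv2.minAreaRect((q[:,:2]*1000).astype(np.float32)))
cv2.imwrite('pics/s6.png',cv2.resize(cv2.convertScaleAbs(b['color'][170:268,190:320,::-1],alpha=1.6),None,fx=6,fy=6,interpolation=2))
plan(.4538,.2247,.15,-11,14,.05)"
```

```text
[0.59871873 0.02138311 0.31666209] [-0.    0.77 -0.19  1.73  0.22  0.66 -0.9 ]
42 [0.58055362 0.00550503 0.06527485] ((581.7380981445312, 3.9634361267089844), (13.701105117797852, 13.808292388916016), 32.84440994262695)
[[0.0064,-0.0166,0.0011,0.0841,0.05],[0.005,-0.0171,0.0011,0.0841,0.05],[0.0036,-0.0174,0.0011,0.0841,0.05],[0.0021,-0.0177,0.0011,0.0841,0.05],[0.0006,-0.0178,0.0011,0.0841,0.05],[-0.0009,-0.0178,0.0011,0.0841,0.05],[-0.0024,-0.0176,0.0011,0.0841,0.05],[-0.0038,-0.0174,0.0011,0.0841,0.05],[-0.0053,-0.017,0.0011,0.0841,0.05],[-0.0067,-0.0165,0.0011,0.0841,0.05],[-0.0081,-0.0159,0.0011,0.0841,0.05],[-0.0094,-0.0151,0.0011,0.0841,0.05],[-0.0106,-0.0143,0.0011,0.0841,0.05],[-0.0118,-0.0133,0.0011,0.0841,0.05]] d [-0.1435  0.2034 -0.016 ] dphi -67.4 clk 12.27 q7 -0.9
```

View pics/s6.png

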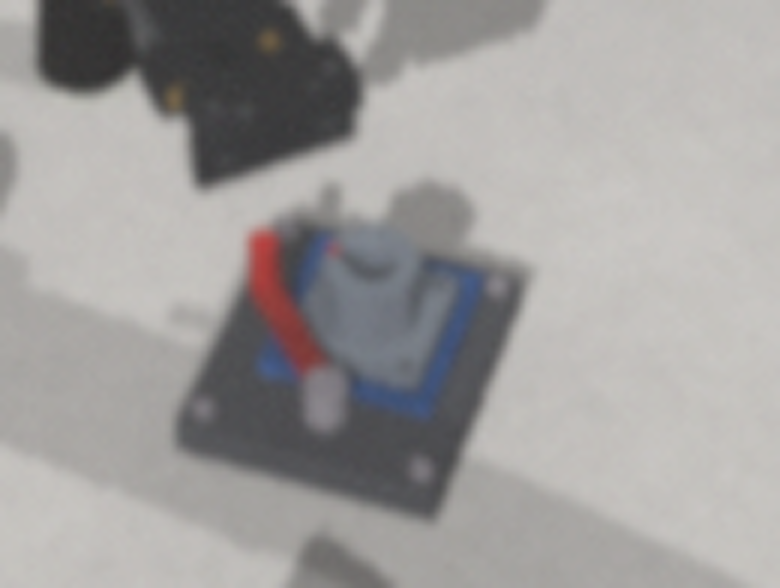

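The lever is shut over the flange corner, with the knob at crop (265,240), about (0.582, 0.004) and -33.8°. That matches the shut position. Now to the shaft.

Call:
move_arm:
  rows:
    - [0.0064, -0.0166, 0.001, 0.084, 0.05]
    - [0.005, -0.0171, 0.001, 0.084, 0.05]
    - [0.0036, -0.0174, 0.001, 0.084, 0.05]
    - [0.0021, -0.0177, 0.001, 0.084, 0.05]
    - [0.0006, -0.0178, 0.001, 0.084, 0.05]
    - [-0.0009, -0.0178, 0.001, 0.084, 0.05]
    - [-0.0024, -0.0176, 0.001, 0.084, 0.05]

```text
clock: 12.85
tool_pos: [0.5242, 0.1237, 0.3039]
eef_rot: [0.981, 0.195, -0.002, 0.001]
contact_force: [-0.0, -0.6, 0.9]
opening: 0.568
finger_force: 0.0
```

Call:
move_arm:
  rows:
    - [-0.0038, -0.0174, 0.001, 0.084, 0.05]
    - [-0.0053, -0.017, 0.001, 0.084, 0.05]
    - [-0.0067, -0.0165, 0.001, 0.084, 0.05]
    - [-0.0081, -0.0159, 0.001, 0.084, 0.05]
    - [-0.0094, -0.0151, 0.001, 0.084, 0.05]
    - [-0.0106, -0.0143, 0.001, 0.084, 0.05]
    - [-0.0118, -0.0133, 0.001, 0.084, 0.05]
    - [0, 0, 0, 0, 0.05]
    - [0, 0, 0, 0, 0.05]
    - [0, 0, 0, 0, 0.05]

```text
clock: 13.68
tool_pos: [0.4538, 0.2242, 0.298]
eef_rot: [0.995, -0.095, -0.0, 0.001]
contact_force: [0.0, -0.2, 0.4]
opening: 0.568
finger_force: 0.0
```

```bash
python3 -c "
from h import *
s=r.get_state();print(s['tool_pos'],phi(s),s['q'].round(2),s['opening'])
plan(.4538,.2247,.08,-11,4,.05)
for f in ('t0.npz','t4.npz','s0.npz','s4.npz'):
  C=cloud(load(f)).reshape(-1,3)
  q=C[(np.hypot(C[:,0]-.454,C[:,1]-.225)<.03)&(C[:,2]>.085)&(C[:,2]<.11)][:,:2]
  e=np.linalg.eigh(np.cov(q.T))[1][:,1];t=np.degrees(np.arctan2(*e[::-1]))%180-180
  print(f,len(q),q.mean(0),t,cv2.minAreaRect((q*1000).astype(np.float32)))"
```

```text
[0.45377316 0.22419152 0.29796507] -10.877391649297898 [-0.66  0.72  0.17  2.03 -0.28  0.42 -2.03] 0.567721382473549
[[-0.0,-0.0001,0.0177,0.0005,0.05],[-0.0,-0.0001,0.0177,0.0005,0.05],[-0.0,-0.0001,0.0177,0.0005,0.05],[-0.0,-0.0001,0.0177,0.0005,0.05]] d [ 0.      0.0005 -0.071 ] dphi -0.1 clk 13.68 q7 -2.03
t0.npz 122 [0.45351164 0.22403118] -11.552934726998899 ((454.0601806640625, 224.69154357910156), (16.234586715698242, 45.83747100830078), 77.11872863769531)
t4.npz 124 [0.45381429 0.22362398] -13.12405271184167 ((454.0076904296875, 224.6333465576172), (16.1434268951416, 46.07521057128906), 76.49283599853516)
s0.npz 178 [0.45181917 0.22643412] -9.60803941738331 ((453.38922119140625, 224.81324768066406), (17.722951889038086, 46.96196746826172), 81.50582885742188)
s4.npz 173 [0.45182786 0.22645913] -9.878987073913777 ((453.2415466308594, 224.54278564453125), (16.9176025390625, 46.78768539428711), 77.48873138427734)
```

Call:
move_arm:
  rows:
    - [0, 0, 0.018, 0.008, 0.05]
    - [0, 0, 0.018, 0, 0.05]
    - [0, 0, 0.018, 0, 0.05]
    - [0, 0, 0.016, 0, 0.05]
    - [0, 0, 0, 0, 0.05]
    - [0, 0, 0, 0, 0.01]
    - [0, 0, 0, 0, 0.01]
    - [0, 0, 0, 0, 0.01]
    - [0, 0, 0, 0, 0.01]
    - [0, 0, 0, 0, 0.01]
  newtons: 45

```text
clock: 14.52
tool_pos: [0.4536, 0.2254, 0.2293]
eef_rot: [0.995, -0.099, 0.001, -0.0]
contact_force: [-0.4, -0.8, -0.3]
opening: 0.211
finger_force: 0.0
```

Call:
move_arm:
  rows:
    - [0, 0, 0, 0, 0.01]
    - [0, 0, 0, 0, 0.01]
    - [0, 0, 0, 0, 0.01]
    - [0, 0, 0, 0, 0.01]

```text
clock: 14.85
tool_pos: [0.4536, 0.2251, 0.2293]
eef_rot: [0.995, -0.099, 0.0, -0.0]
contact_force: [0.6, -1.1, 6.3]
opening: 0.175
finger_force: 45.0
```

```bash
python3 -c "
from h import *
s=r.get_state();print(s['tool_pos'],phi(s),s['contact_force'],s['moment'],s['opening']*.0881,s['finger_force'])"
```

```text
[0.45357196 0.22514946 0.22925353] -11.400931635522385 [ 0.56277501 -1.1346972   6.27959058] [-0.2120103   0.12018154 -0.03109838] 0.0153754010740149 44.999862760305405
```

Call:
move_arm:
  rows:
    - [0, 0, -0.01, 0, 0.01]
    - [0, 0, -0.018, 0, 0.01]
    - [0, 0, -0.02, 0, 0.01]
    - [0, 0, -0.02, 0, 0.01]
    - [0, 0, -0.02, 0, 0.01]
    - [0, 0, -0.012, 0, 0.01]
    - [0, 0, 0, 0, 0.01]
    - [0, 0, 0, 0, 0.01]

```text
clock: 15.52
tool_pos: [0.4532, 0.2255, 0.3291]
eef_rot: [0.995, -0.099, 0.0, -0.0]
contact_force: [-0.1, -0.4, -2.4]
opening: 0.176
finger_force: 45.0
```

```bash
python3 -c "
from h import *
s=r.get_state();print(s['tool_pos'],phi(s),s['contact_force'],s['opening']*.0881)
plan(.5352,-.0131,.177,11.7,10,.01)"
```

```text
[0.45318538 0.22553376 0.32906098] -11.358852563754542 [-0.14395756 -0.35735584 -2.38407276] 0.015526013585252432
[[0.0127,0.0218,0.0005,-0.0402,0.01],[0.0119,0.0223,0.0005,-0.0402,0.01],[0.0109,0.0227,0.0005,-0.0402,0.01],[0.01,0.0232,0.0005,-0.0402,0.01],[0.0091,0.0235,0.0005,-0.0402,0.01],[0.0081,0.0239,0.0005,-0.0402,0.01],[0.0072,0.0242,0.0005,-0.0402,0.01],[0.0062,0.0245,0.0005,-0.0402,0.01],[0.0052,0.0247,0.0005,-0.0402,0.01],[0.0042,0.0249,0.0005,-0.0402,0.01]] d [ 0.082  -0.2386 -0.0051] dphi 23.1 clk 15.52 q7 -2.04
```

Call:
move_arm:
  rows:
    - [0.0127, 0.0218, 0, -0.04, 0.01]
    - [0.0119, 0.0223, 0, -0.04, 0.01]
    - [0.0109, 0.0227, 0, -0.04, 0.01]
    - [0.01, 0.0232, 0, -0.04, 0.01]
    - [0.0091, 0.0235, 0, -0.04, 0.01]
    - [0.0081, 0.0239, 0, -0.04, 0.01]
    - [0.0072, 0.0242, 0, -0.04, 0.01]
    - [0.0062, 0.0245, 0, -0.04, 0.01]
    - [0.0052, 0.0247, 0, -0.04, 0.01]
    - [0.0042, 0.0249, 0, -0.04, 0.01]

```text
clock: 16.35
tool_pos: [0.5347, -0.0147, 0.3272]
eef_rot: [0.995, 0.102, -0.001, -0.0]
contact_force: [0.9, 0.1, -3.4]
opening: 0.179
finger_force: 45.0
```

Call:
move_arm:
  rows:
    - [0, 0, 0.005, 0, 0.01]
    - [0, 0, 0.01, 0, 0.01]
    - [0, 0, 0.01, 0, 0.01]
    - [0, 0, 0, 0, 0.01]
    - [0, 0, 0, 0, 0.01]
    - [0, 0, 0, 0, 0.01]

```text
clock: 16.85
tool_pos: [0.5348, -0.0124, 0.3032]
eef_rot: [0.995, 0.101, -0.0, -0.0]
contact_force: [0.2, -0.5, -3.0]
opening: 0.177
finger_force: 45.0
```

```bash
python3 - <<'E'
from h import *
s=r.get_state();print(s['tool_pos'],phi(s),s['q'].round(2),s['contact_force'])
plan(.5352,-.0131,.145,11.7,1,.01)
# shaft axis vs hub axis seen in side cam: fit shaft shank points z in .085..(.13)
tipz=s['tool_pos'][2]-.2213;print('tip',tipz)
for n in('side','top'):
  a=snap(n,n+'7.npz');C=cloud(a).reshape(-1,3)
  for lo,hi,rad in((tipz+.003,tipz+.042,.022),(.058,.078,.032),(tipz+.046,tipz+.056,.03)):
    q=C[(np.hypot(C[:,0]-.5352,C[:,1]+.0131)<rad)&(C[:,2]>lo)&(C[:,2]<hi)]
    if len(q)>8:print(n,round(lo,3),len(q),q.mean(0).round(4),np.round(cv2.minEnclosingCircle((q[:,:2]*1000).astype(np.float32))[0],1),[np.round(x,1) for x in cv2.minAreaRect((q[:,:2]*1000).astype(np.float32))])
E
```

```text
[ 0.53481199 -0.01242359  0.30323192] 11.631776409447745 [-0.08  0.73  0.02  1.94 -0.04  0.48 -1.4 ] [ 0.15976067 -0.46838867 -2.95803836]
[[0.0002,0.0007,0.0112,-0.0012,0.01]] d [ 0.0004 -0.0007 -0.0112] dphi 0.1 clk 16.85 q7 -1.4
tip 0.08193192283039835
side 0.085 51 [ 0.5323 -0.0077  0.098 ] [537.  -11.2] [array([535.2,  -7.7]), array([24.3, 14.5]), np.float64(25.5)]
side 0.058 138 [ 0.5316 -0.0084  0.0668] [534.7 -13.9] [array([533.6, -11.5]), array([41. , 43.6]), np.float64(31.9)]
side 0.128 11 [ 0.5164 -0.0088  0.134 ] [515.2 -11.2] [array([514.4, -10.6]), array([16.3,  7.6]), np.float64(53.2)]
```

Call:
move_arm:
  rows:
    - [0.0003, 0.0007, 0.008, 0, 0.01]
    - [0, 0, 0.004, 0, 0.01]
    - [0, 0, 0.002, 0, 0.01]
    - [0, 0, 0.002, 0, 0.01]
    - [0, 0, 0.001, 0, 0.01]
    - [0, 0, 0, 0, 0.01]
    - [0, 0, 0, 0, 0.01]

```text
clock: 17.53
tool_pos: [0.5355, -0.0142, 0.2866]
eef_rot: [0.995, 0.1, 0.0, 0.0]
contact_force: [-0.1, -0.6, -2.1]
opening: 0.177
finger_force: 45.0
```

Call:
move_arm:
  rows:
    - [0, -0.0008, 0.002, 0, 0.01]
    - [0, 0, 0.002, 0, 0.01]
    - [0, 0, 0.001, 0, 0.01]
    - [0, 0, 0, 0, 0.01]
    - [0, 0, 0, 0, 0.01]

```text
clock: 17.95
tool_pos: [0.5353, -0.0134, 0.2815]
eef_rot: [0.995, 0.1, -0.0, 0.0]
contact_force: [-0.1, -0.3, -2.3]
opening: 0.178
finger_force: 45.0
```

```bash
python3 -c "
from h import *
s=r.get_state();print(s['tool_pos'],phi(s),s['contact_force'],s['moment'])"
```

```text
[ 0.53526323 -0.01339699  0.28153858] 11.52799535911662 [-0.11114223 -0.30281701 -2.31030528] [-0.0067043   0.00221265  0.04097104]
```

The tip is in the bore. Next I bring the key to the hub's face.

Call:
move_arm:
  rows:
    - [0, 0, 0.002, 0, 0.01]
    - [0, 0, 0.002, 0, 0.01]
    - [0, 0, 0.002, 0, 0.01]
    - [0, 0, 0.001, 0, 0.01]
    - [0, 0, 0, 0, 0.01]
    - [0, 0, 0, 0, 0.01]

```text
clock: 18.45
tool_pos: [0.5353, -0.0134, 0.2745]
eef_rot: [0.995, 0.1, -0.0, 0.0]
contact_force: [-1.2, -0.4, -2.4]
opening: 0.179
finger_force: 45.0
```

No resistance 4.8 mm past the key's face height, so the key seems to be in the keyway. I continue down.

Call:
move_arm:
  rows:
    - [0, 0, 0.003, 0, 0.01]
    - [0, 0, 0.003, 0, 0.01]
    - [0, 0, 0.003, 0, 0.01]
    - [0, 0, 0.003, 0, 0.01]
    - [0, 0, 0.002, 0, 0.01]
    - [0, 0, 0, 0, 0.01]
    - [0, 0, 0, 0, 0.01]

```text
clock: 19.03
tool_pos: [0.5352, -0.0134, 0.2604]
eef_rot: [0.995, 0.1, -0.0, 0.0]
contact_force: [0.4, -0.7, -2.8]
opening: 0.179
finger_force: 45.0
```

Call:
move_arm:
  rows:
    - [0, 0, 0.003, 0, 0.01]
    - [0, 0, 0.003, 0, 0.01]
    - [0, 0, 0.003, 0, 0.01]
    - [0, 0, 0.002, 0, 0.01]
    - [0, 0, 0, 0, 0.01]
    - [0, 0, 0, 0, 0.01]

```text
clock: 19.53
tool_pos: [0.5355, -0.0134, 0.2499]
eef_rot: [0.995, 0.1, 0.0, 0.0]
contact_force: [-0.9, -0.2, 3.1]
opening: 0.178
finger_force: 45.0
```

Call:
move_arm:
  rows:
    - [0, 0, 0.002, 0, 0.01]
    - [0, 0, 0.002, 0, 0.01]
    - [0, 0, 0.002, 0, 0.01]
    - [0, 0, 0.001, 0, 0.01]
    - [0, 0, 0, 0, 0.01]
    - [0, 0, 0, 0, 0.01]

```text
clock: 20.03
tool_pos: [0.5354, -0.0134, 0.2452]
eef_rot: [0.995, 0.1, 0.001, 0.0]
contact_force: [-3.7, 0.9, 28.4]
opening: 0.18
finger_force: 45.0
```

The collar is down: z is 0.2452 against 0.2453 predicted, and the force has risen to 28 N. One last look.

```bash
python3 -c "
from h import *
b=snap('side','s8.npz')
cv2.imwrite('pics/s8.png',cv2.resize(cv2.convertScaleAbs(b['color'][170:268,190:320,::-1],alpha=1.8),None,fx=6,fy=6,interpolation=2))
C=cloud(b).reshape(-1,3)
q=C[(np.hypot(C[:,0]-.582,C[:,1]-.004)<.02)&(C[:,2]>.05)&(C[:,2]<.078)]
print(len(q),cv2.minAreaRect((q[:,:2]*1000).astype(np.float32)))
s=r.get_state();print(s['contact_force'],s['clock'])"
```

```text
0 ((0.0, 0.0), (0.0, 0.0), 0.0)
[-3.9282978   0.6620165  29.04342023] 20.0833
```

View pics/s8.png

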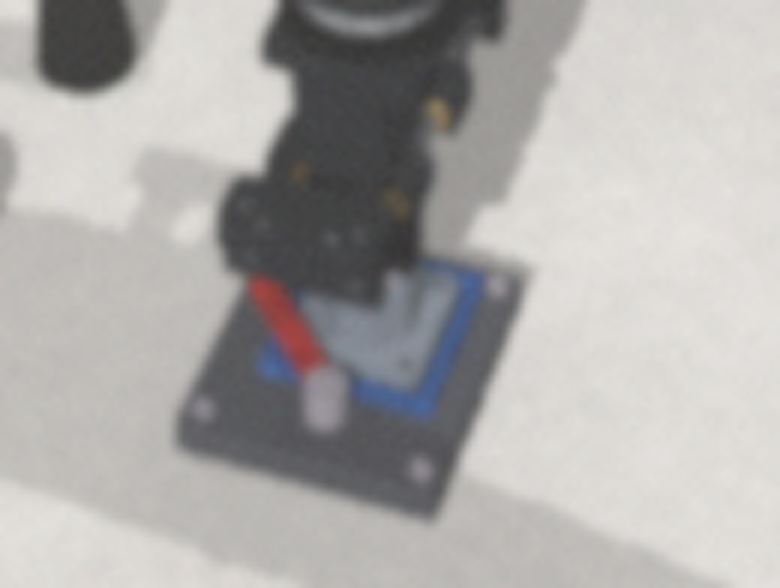

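The crop shows the lever arm still shut (from (265,290) to (320,370)), the hub seated, and the gripper holding the shaft down. Handing in.

```bash
python3 -c "
from plant import r
print(r.finish_job())"
```

```text
the job is handed in; nothing more can be done
None
```

I handed the job in at about 20 s: hub seated in the pocket, lever shut against its stop, and the keyed shaft still gripped and pressed home with about 29 N, collar at the expected flush height; no verdict came back.

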